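# Clear the comb and blow out the drying stand

## Robot

A 6-joint arm with a two-finger parallel gripper is mounted at the origin on the work surface. World frame = base frame: x ahead of the robot, y to its left, z up, the work surface at z = 0. Lengths are in m, angles in rad, forces in N, time in s.
With the tool pointing down it reaches from about 0.25 to 0.775 m from the base axis. Payload 4 kg.
Tool frame: the origin (TCP) lies between the finger pads; the fingertips stand 19 mm ahead of it and the grasp point (between the pads) is the TCP (robot.tip_reach is the y of the fingertips in the tool frame, in m); y points along the fingers, x is the direction in which the jaws open and shut, and the axes are right-handed (so a half turn about y gives the same grasp; the last joint's range is limited). The gripper opens to 94 mm and grips with 3 to 60 N. Pads are 16 mm wide; open, the fingers measure 119 mm over their backs; the gripper's body (75 mm by 177 mm) begins 78 mm behind the grasp point.
Start: joints at [-1.443, 0.087, 1.371, -0, 1.684, -0.103], TCP at [0.126, -0.535, 0.225] pointing down, gripper open.
Joint ranges: [-3.1, 3.1], [-0.76, 2.03], [0.27, 2.55], [-1.08, 4.22], [0.17, 2.65], [-2.57, 2.57]. Speed limits (rad/s): [2.79, 2.79, 3.14, 3.14, 3.14, 3.14].

## Interface

Orientations are given as [roll, pitch, yaw] about the fixed x, y, z axes, in that order (R = Rz(yaw) Ry(pitch) Rx(roll)).
In Python, from bench import robot, imaging, order gives the robot as it stands.
- The arm moves only by the tool send_rows, never from a script. Its argument "moves" is text: rows parted by semicolons, each of 5 numbers parted by spaces: the gripper's target within -1 to 1 (shut at 1, half-way at 0, fully open at -1), then the shift along the tool's x, y, z in m, then the turn about the tool's y in degrees. In form: fingers tx ty tz roll; .... A call has exactly 10 rows; each row shifts and turns the commanded pose from where the row before left it, along the tool's axes as they then stand; what a row does not reach is not made up. A row lasts 1/12 s, in which the tool goes at most 41.7 mm and 7.16 degrees, less where a joint would pass 70% of its speed; a pose out of reach is approached as far as the arm can. A call with a gripper value outside its range is refused whole. The fingers move at their own pace and stop on an object; the grip force is fixed at half the most. Time passes only in rows, so rows that do not move let the fingers close, or fill a call up. It gives the time, the measured TCP pose, the force and the opening at its end, in the units of the state.
- robot.get_obs(): the state, without advancing time (a new reading comes with each control period).
- imaging.snapshot(name): name is "side" or "top" or "wrist"; returns a dict with "image" (400x640x3 uint8, red, green, blue), "mtx" (3x3 intrinsics, pixels), "R" (3x3) and "t" (3): a world point X has camera coordinates R X + t. Camera axes: x right, y down, z forward; pixel columns grow to the right and rows downward; lengths in m; the calibration is good to about 2 mm. A picture is of the moment at which its call begins. There is no depth.
- order.close_job(): hands the job in, once; it reports no verdict.
Trained networks look in a picture, given as the dict that the camera call returned (one of the last four; its "shot" number tells which), for a name from the list of things; names that differ only in an ending like _2 or _b are one class to them, and where a whole thing is asked for, a point or a joint stands for the part that bears it (a point fixed in the world has none). Each returns a list of dicts, best first, with "conf" (0 to 1); they miss things now and then, are a little off and sometimes report something else, mostly with a low value. They report only what shows in the picture. A call takes as long as a camera call. They do not tell look-alikes from the thing itself.
- imaging.recognise(picture, target): "centre" ([column, row] in pixels, amid what is visible of it).
- imaging.landmark_of(picture, target): "centre" ([column, row] in pixels: a listed point, or the origin of a listed thing).
The state is a dict: "time": time; "joint_positions": joint angles; "qvel": joint speeds; "joint_torque": joint torques, N m; "tool_pos": TCP position; "ee_rot": TCP orientation; "wrist_force": force on the tool from outside, world axes, zero at the start; "wrist_torque": the same for the moment, N m; "width": finger opening in m.
Only numpy, scipy, OpenCV 4.12 (cv2) and the standard library are available. Lean on these libraries where they do the work, as an engineer would, in place of code of your own. Each camera call takes 0.05 s, during which the arm holds its last target.

## Task

Slide the comb straight up out of its slot in the drying stand, lower it handle-up into the tumbler and let go of it only when its foot is near the bottom, then turn the stand's spring-return dial clockwise past its first two clicks to the third and keep holding it there, so that the blower clears the empty slot. The program finishes while the gripper is still holding the dial at the third click: do not let go of it, because it springs back. Leave the pocket mirror in its slot, the tumbler upright and everything else where it stands.

Things in the scene. Friction and masses are not known exactly. Their poses are not given: they have to be found in the camera images.
- stand: White plastic drying stand, fixed to the shelf top, a block 130 (its x) x 270 (its y) x 60 mm high; origin at the centre of its underside, z up. In its top are two upright slots, each 32 mm long (along the stand's x) x 8 mm wide (along its y) x 45 mm deep, centred at stand x = 0 and y = +5 mm and y = +90 mm; the comb stands in one of them (which one varies), the pocket mirror in the other. The dial sits on its top at x = 0, y = -95 mm.
- comb_center (a point): Centre (half-way up) of the comb: black plastic, 130 mm tall as it stands upright in a slot, 30 mm wide (its x), 6 mm thick (its y), 30 g, its z axis points up to the handle. At first its axes are parallel to the stand's and its foot stands on the slot floor, 15 mm above the shelf top, so its top is at 145 mm. The top 32 mm is a plain handle 8 mm thick, the rest has teeth on one side.
- comb_grip (a point): Centre of the comb's plain handle, 114 mm above its foot, 16 mm below its top: where to pinch it across its 8 mm thickness (along its y). Same axes as comb_center.
- comb_foot (a point): Centre of the comb's lower end (the end in the slot). Same axes as comb_center.
- pocket_mirror_center (a point): Centre of the flat pocket mirror in a thin steel frame, smooth and without teeth, 100 mm tall, 30 mm wide, 6 mm thick, standing in the other slot. To be left there.
- tumbler: Loose white ceramic tumbler, open at the top, 85 mm high, outer radius 36 mm at the foot and 40 mm at the rim, wall 4 mm, bottom 6 mm thick, 320 g; origin at the centre of its underside, z up. It stands to the robot's left, in one of two places that it and the soap dish swap.
- dial (a joint): Angle of the stand's dial in rad: 0 at rest, growing as the dial is turned clockwise seen from above. Clicks at 0.4, 0.8 and 1.2 rad (the third and last; a hard stop follows at 1.3). A spring drives it back to 0 from anywhere when let go; turning takes up to about 0.12 N m, holding it at the third click about 0.11 N m.
- dial_grip (a point): Point on the dial's upright axis, 81 mm above the shelf top, at the middle height of its bar grip: grey plastic bar 46 mm long (the point's x), 12 mm wide (its y) and 26 mm high, top at 94 mm, on a low disc of radius 26 mm. The point turns with the dial; at rest its x is parallel to the stand's x. One end of the bar has a thin white pointer line; on the stand's top round the dial are a bar mark (rest) and groups of one, two and three dots (the clicks).
- soap_dish: Bystander: low round white ceramic soap dish with a soap fixed in it, radius 54 mm, 27 mm high; origin at the centre of its underside.
- trimmer: Bystander: silver hair trimmer with a small toggle switch, lying flat along its x, 150 x 40 x 38 mm; origin under its body.
- atomizer: Bystander: steel cologne atomizer, upright, radius 16 mm, 106 mm high; origin at the centre of its underside.
- cream_jar: Bystander: low jar, radius 32 mm, 45 mm high; origin at the centre of its underside.
- shaving_brush: Bystander: upright shaving brush, radius 19 mm, 103 mm high; origin at the centre of its underside.
- spray_can: Bystander: aluminium can, radius 24 mm, 135 mm high; origin at the centre of its underside.
Mind the look-alikes: they are no part of the job. Leave any turquoise look-alike of the part that bears comb_center alone.

How it is judged:
By the outcome, as a careful person would: the job done as asked, in the order asked, and still so for the second after the job is handed in, while the arm keeps its last pose, push and grip.
It also fails if it takes over 56 s, if anything falls off the work surface, if the arm or the gripper's body presses on something with over 40 N, if the wrist force passes 120 N, or if a joint passes its speed limit or range.

## Working session

There is one attempt and no reset: what is moved stays moved. The work goes in short steps, Python scripts to look and compute and a tool call to move; the robot and the scene stay as the last step left them, time stands still between calls to the robot, and variables do not carry over. Pictures are saved under pics/ and viewed, and the job is handed in when it is done.

Besides the shell and the picture viewer there is one more tool, called as name(argument=value, ...) on one line, values as JSON. send_rows: Moves the arm, as the interface text tells. Its arguments: {"type":"object","properties":{"moves":{"type":"string"}},"required":["moves"]}

```bash
ls; mkdir -p pics
python3 - <<'E'
from bench import robot, imaging, order
import cv2
print(robot.get_obs())
for n in ["side","top","wrist"]:
    p=imaging.snapshot(n); cv2.imwrite(f"pics/a_{n}.png",p["image"][:,:,::-1]); print(n,p["mtx"],p["R"],p["t"],p["shot"])
    if n!="wrist":
        for t in ["stand","comb_center","comb_grip","comb_foot","pocket_mirror_center","tumbler","dial_grip","soap_dish"]:
            print(t,[(d["centre"],round(d["conf"],2)) for d in imaging.landmark_of(p,t)][:3])
E
```

```text
pics
{'time': 0.0, 'joint_positions': array([-1.44309195e+00,  8.79535218e-02,  1.37221481e+00, -5.53360315e-06,
        1.68361687e+00, -1.03101605e-01]), 'qvel': array([1.46986431e-04, 8.78013862e-06, 6.07538659e-04, 1.66513379e-03,
       7.15778296e-04, 1.29976554e-03]), 'joint_torque': array([-5.73189914e-05, -3.40184712e+01, -3.02421606e+01,  7.17403321e-02,
        3.30432155e-02, -1.83126931e-04]), 'tool_pos': array([ 0.12574779, -0.53491631,  0.22332497]), 'ee_rot': array([-1.57057614,  0.00218147, -1.33999072]), 'wrist_force': array([ 0.5047446 ,  0.13079195, -0.90299913]), 'wrist_torque': array([ 0.00763574, -0.02949356,  0.04911526]), 'width': 0.09431269794569268}
side [[391.24811707   0.         321.2948641 ]
 [  0.         391.24811707 199.73300311]
 [  0.           0.           1.        ]] [[ 0.91893166 -0.39404126  0.01720695]
 [-0.260743   -0.63964682 -0.72309407]
 [ 0.29593528  0.65998745 -0.69053521]] [-0.58483823  0.18785918  0.7636922 ] 1
stand [([315.5, 247.8], 0.56)]
comb_center [([312.8, 220.5], 0.74), ([254.7, 235.9], 0.62), ([352.1, 187.4], 0.5)]
comb_grip 
[... 662 characters left out ...]
], 0.56)]
comb_center [([337.6, 208.4], 0.52), ([298.9, 156.6], 0.47)]
comb_grip [([297.4, 150.3], 0.72), ([335.4, 204.9], 0.44), ([326.6, 266.7], 0.43)]
comb_foot [([300.4, 157.8], 0.52), ([332.4, 212.6], 0.49)]
pocket_mirror_center [([300.7, 208.9], 0.59), ([331.3, 213.3], 0.36), ([193.0, 252.2], 0.21)]
tumbler [([186.1, 194.7], 0.95)]
dial_grip [([384.5, 209.3], 0.79)]
soap_dish [([195.1, 253.0], 0.89)]
wrist [[299.41472932   0.         315.48143332]
 [  0.         299.41472932 196.01452206]
 [  0.           0.           1.        ]] [[ 0.22848615 -0.97354647  0.00116248]
 [-0.93418388 -0.21891154  0.28174141]
 [-0.27403387 -0.06545998 -0.95948967]] [-0.5517925  -0.02868634  0.39247798] 3
```

View pics/a_side.png

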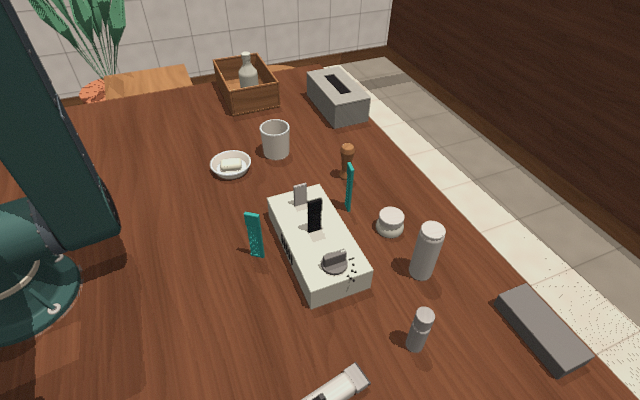

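View pics/a_top.png

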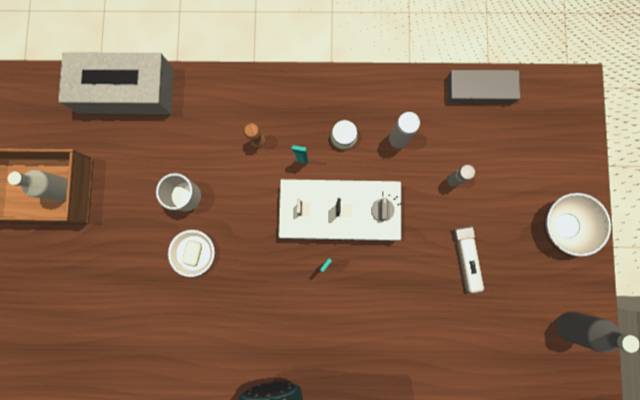

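View pics/a_wrist.png

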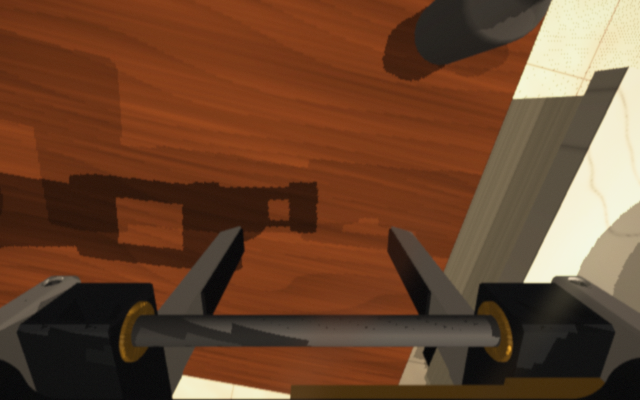

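The black comb stands in the middle slot (side ~(315,215), top ~(338,207)) and the mirror is in the +90 slot (side (300,195)). The tumbler is at top (178,192). The two turquoise look-alikes stand free at side (254,235) and (350,187). Next I'll fit the poses.

```bash
cat > h.py <<'E'
import numpy as np, cv2
from bench import robot, imaging, order
def proj(p,X):
    c=np.atleast_2d(X)@p["R"].T+p["t"]; u=c@p["mtx"].T; return u[:,:2]/u[:,2:]
def onz(p,uv,z):
    d=p["R"].T@np.linalg.solve(p["mtx"],[uv[0],uv[1],1]); o=-p["R"].T@p["t"]; return o+d*(z-o[2])/d[2]
def st(X,s): # stand->world
    c,n=np.cos(s[2]),np.sin(s[2]); X=np.atleast_2d(X); return np.c_[s[0]+c*X[:,0]-n*X[:,1], s[1]+n*X[:,0]+c*X[:,1], X[:,2]]
def save(p,n,box=None,f=1):
    im=p["image"][:,:,::-1].copy()
    if box: im=im[box[1]:box[3],box[0]:box[2]]
    cv2.imwrite(f"pics/{n}.png",cv2.resize(im,None,fx=f,fy=f,interpolation=cv2.INTER_CUBIC))
def brief():
    o=robot.get_obs(); return {k:np.round(o[k],4) for k in ("time","tool_pos","ee_rot","wrist_force","width","joint_positions")}
E
python3 - <<'E'
from h import *
from scipy.optimize import minimize
P={n:imaging.snapshot(n) for n in("side","top")}
np.savez("cal.npz",**{n+k:P[n][k] for n in P for k in("mtx","R","t","image")})
t=P["top"]
for n,uv,z in [("stand",(341.7,211.4),0),("tumb",(186.1,194.7),0),("dial",(384.5,209.3),.081),("soap",(195,253),0)]: print(n,onz(t,uv,z))
M={}
for n in P:
    hsv=cv2.cvtColor(P[n]["image"],cv2.COLOR_RGB2HSV)
    seed={"top":(350,230),"side":(290,235)}[n]
    m=((hsv[:,:,1]<70)&(hsv[:,:,2]>90)).astype(np.uint8)
    _,l=cv2.connectedComponents(m); m=(l==l[seed[1],seed[0]]).astype(np.uint8)
    m=cv2.morphologyEx(m,cv2.MORPH_CLOSE,np.ones((15,15))); M[n]=m
    cv2.imwrite(f"pics/m_{n}.png",m*255); print(n,m.sum())
B=np.array([[a*.065,b*.135,c] for a in(-1,1) for b in(-1,1) for c in(0,.06)])
def cost(s,ns=("top","side")):
    e=0
    for n in ns:
        h=cv2.convexHull(proj(P[n],st(B,s)).astype(np.float32))
        c=np.zeros((1600,2560),np.uint8); cv2.fillConvexPoly(c,np.round((h+.5)*4-.5).astype(int),1)
        mm=cv2.resize(M[n],(2560,1600),interpolation=cv2.INTER_NEAREST)
        e+=np.sum(c!=mm)/16
    return e
x0=onz(t,(340,211),.06)[:2]
for ns in (("top",),("side",),("top","side")):
    r=minimize(cost,[*x0,0],args=(ns,),method="Nelder-Mead",options=dict(initial_simplex=[[*x0,0],[x0[0]+.02,x0[1],0],[x0[0],x0[1]+.02,0],[*x0,.08]]))
    print(ns,r.x,r.fun)
s=r.x
for n in P:
    im=P[n]["image"][:,:,::-1].copy()
    im=cv2.resize(im,None,fx=4,fy=4,interpolation=cv2.INTER_CUBIC)
    cv2.polylines(im,[np.round((cv2.convexHull(proj(P[n],st(B,s)).astype(np.float32))+.5)*4).astype(int)],True,(0,0,255),1)
    for q,c in (([0,.005,.145],(255,0,0)),([0,.09,.115],(0,255,0)),([0,-.095,.094],(0,0,255))):
        cv2.circle(im,tuple(((proj(P[n],st(q,s))[0]+.5)*4).astype(int)),4,c,1)
    x,y=[int(v*4) for v in proj(P[n],st([0,0,.06],s))[0]]
    cv2.imwrite(f"pics/fit_{n}.png",im[y-250:y+250,x-350:x+350])
E
```

```text
stand [ 0.57796564 -0.11571221  0.        ]
tumb [0.61329254 0.25816656 0.        ]
dial [ 0.57578239 -0.20635155  0.081     ]
soap [0.4744544  0.23011679 0.        ]
side 7742
top 7325
('top',) [ 0.57795725 -0.10835601 -0.00276032] 194.875
('side',) [ 0.57511859 -0.10742653 -0.00453498] 287.375
('top', 'side') [ 0.57662474 -0.10741234 -0.00896569] 588.0
```

View pics/fit_top.png

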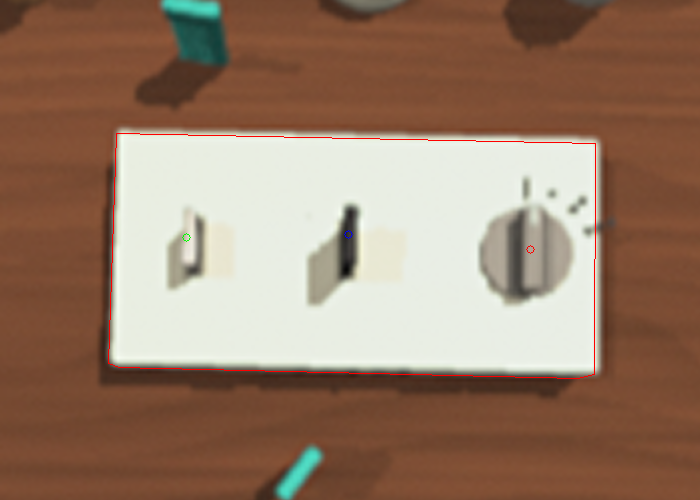

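View pics/fit_side.png

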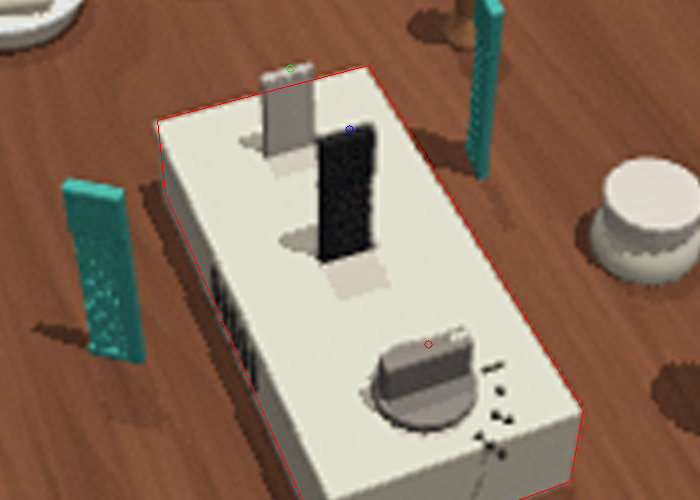

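The stand fit is good: (0.577, -0.108), yaw ≈ 0. I'll travel to above the comb, then turn.

send_rows(moves="-1 -0.016 -0.001 0.027 0;-1 -0.016 -0.001 0.027 0;-1 -0.016 -0.001 0.027 0;-1 -0.016 -0.001 0.027 0;-1 -0.016 -0.001 0.027 0;-1 -0.016 -0.001 0.027 0;-1 -0.016 -0.001 0.027 0;-1 -0.016 -0.001 0.027 0;-1 -0.016 -0.001 0.027 0;-1 -0.016 -0.001 0.027 0")

```text
time: 1.88
tool_pos: [0.353, -0.3167, 0.2348]
ee_rot: [-1.571, -0.001, -1.34]
wrist_force: [-0.6, 0.3, -0.2]
width: 0.094
```

send_rows(moves="-1 -0.016 -0.001 0.027 0;-1 -0.016 -0.001 0.027 0;-1 -0.016 -0.001 0.027 0;-1 -0.016 -0.001 0.027 0;-1 -0.016 -0.001 0.027 0;-1 -0.016 -0.001 0.027 0;-1 -0.016 -0.001 0.027 0;-1 -0.016 -0.001 0.027 0;-1 -0.016 -0.001 0.027 0;-1 -0.015 -0.001 0.026 0")

```text
time: 2.72
tool_pos: [0.5786, -0.1001, 0.2445]
ee_rot: [-1.571, -0.0, -1.34]
wrist_force: [0.1, -0.1, -0.3]
width: 0.0941
```

send_rows(moves="-1 0 0 0 -7;-1 0 0 0 -7;-1 0 0 0 -7;-1 0 0 0 -7;-1 0 0 0 -7;-1 0 0 0 -7;-1 0 0 0 -7;-1 0 0 0 -7;-1 0 0 0 -7;-1 0 0 0 -7")

```text
time: 3.55
tool_pos: [0.5775, -0.1016, 0.2444]
ee_rot: [-1.571, 0.0, -0.112]
wrist_force: [-0.4, 0.4, -0.2]
width: 0.0939
```

send_rows(moves="-1 0 0 0 -7;-1 0 0 0 -7;-1 0 0 0 -7;-1 0 0 0 -7;-1 0 0 0 -7;-1 0 0 0 -7;-1 0 0 0 -7;-1 0 0 0 -7;-1 0 0 0 -7;-1 0 0 0 -7")

```text
time: 4.38
tool_pos: [0.5776, -0.1016, 0.2444]
ee_rot: [-1.571, 0.0, 1.109]
wrist_force: [-0.4, -0.0, -0.2]
width: 0.0938
```

send_rows(moves="-1 0 0 0 -7;-1 0 0 0 -7;-1 0 0 0 -7;-1 0 0 0 -5.8;-1 0 0 0 0;-1 0 0 0 0;-1 0 0 0 0;-1 0 0 0 0;-1 0 0 0 0;-1 0 0 0 0")

```text
time: 5.22
tool_pos: [0.5775, -0.1016, 0.2445]
ee_rot: [-1.571, 0.0, 1.571]
wrist_force: [-0.6, -1.6, 0.7]
width: 0.0937
```

Run:
```python
from h import *
print(brief())
p=imaging.snapshot("wrist"); save(p,"w1")
s=[.577,-.1076,-.004]
for n,q in (("combtop",[0,.005,.145]),("mirtop",[0,.09,.115]),("dial",[0,-.095,.094])): print(n,st(q,s),proj(p,st(q,s)))
for t in ["comb_grip","comb_center","dial_grip"]: print(t,[(d["centre"],round(d["conf"],2)) for d in imaging.landmark_of(p,t)][:3])
```

```text
{'time': np.float64(5.2167), 'tool_pos': array([ 0.5775, -0.1016,  0.2445]), 'ee_rot': array([-1.5708e+00,  1.0000e-04,  1.5706e+00]), 'wrist_force': array([-0.5838, -1.5589,  0.7288]), 'width': np.float64(0.0937), 'joint_positions': array([-2.7070e-01,  1.6600e-01,  1.2439e+00, -1.0000e-04,  1.7317e+00,
       -1.8414e+00])}
combtop [[ 0.57702    -0.10260004  0.145     ]] [[316.00850202 200.70762006]]
mirtop [[ 0.57736    -0.01760072  0.115     ]] [[400.4872942  192.18982623]]
dial [[ 0.57662    -0.20259924  0.094     ]] [[222.82297811 186.29073877]]
comb_grip [([341.1, 61.3], 0.93), ([388.7, 297.1], 0.74), ([313.8, 193.6], 0.68)]
comb_center [([381.8, 273.9], 0.89), ([337.8, 60.7], 0.77), ([313.2, 186.5], 0.71)]
dial_grip [([222.6, 182.0], 0.59)]
```

View pics/w1.png

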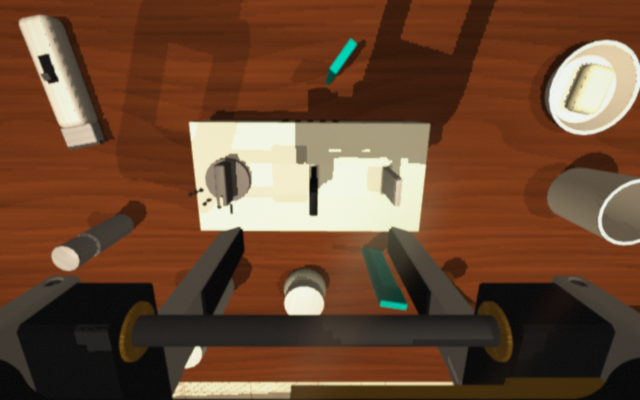

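Run:
```python
from h import *
p=imaging.snapshot("wrist")
im=cv2.resize(p["image"][:,:,::-1],None,fx=4,fy=4,interpolation=cv2.INTER_CUBIC)
s=[.577,-.1076,-.004]
for a in (-.015,.015):
  for b in (.001,.009):
    u=(proj(p,st([a,b,.145],s))[0]+.5)*4; cv2.circle(im,tuple(u.astype(int)),3,(0,0,255),1)
for a in (-.023,.023):
  for b in (-.101,-.089):
    u=(proj(p,st([a,b,.094],s))[0]+.5)*4; cv2.circle(im,tuple(u.astype(int)),3,(0,0,255),1)
cv2.imwrite("pics/w2.png",im[460:960,780:1480])
```

```text
(no output)
```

View pics/w2.png

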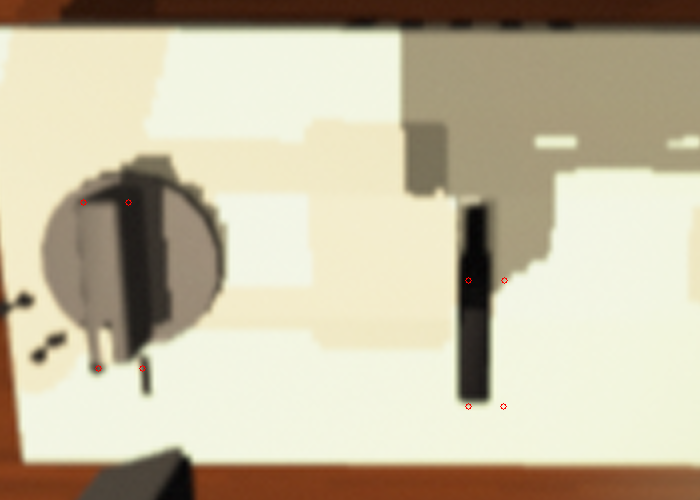

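send_rows(moves="0 -0.0025 0.012 0 0;0 0 0.012 0 0;0 0 0.012 0 0;0 0 0.012 0 0;0 0 0.012 0 0;0 0 0.012 0 0;0 0 0.012 0 0;0 0 0.012 0 0;0 0 0.012 0 0;0 0 0.007 0 0")

```text
time: 6.3
tool_pos: [0.5768, -0.1039, 0.1272]
ee_rot: [-1.568, -0.001, 1.571]
wrist_force: [-0.3, 0.2, -0.0]
width: 0.0471
```

Run:
```python
from h import *
print(brief())
p=imaging.snapshot("wrist"); save(p,"w3")
p=imaging.snapshot("side"); save(p,"s3",(200,100,440,300),3)
```

```text
{'time': np.float64(6.3), 'tool_pos': array([ 0.5768, -0.1039,  0.1272]), 'ee_rot': array([-1.5685e+00, -6.0000e-04,  1.5713e+00]), 'wrist_force': array([-0.3255,  0.167 , -0.0297]), 'width': np.float64(0.0471), 'joint_positions': array([-2.7490e-01,  2.0640e-01,  1.4300e+00, -1.0000e-04,  1.5076e+00,
       -1.8461e+00])}
```

View pics/w3.png

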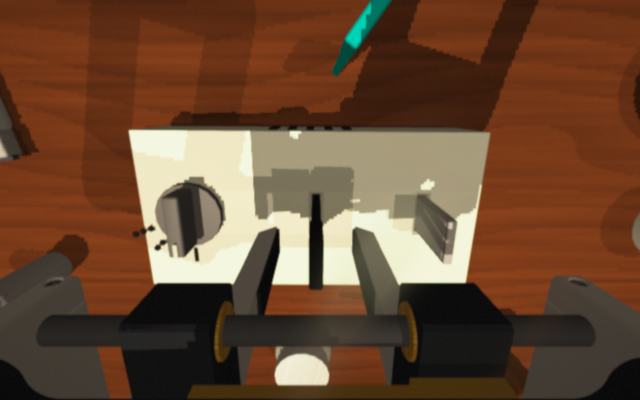

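View pics/s3.png

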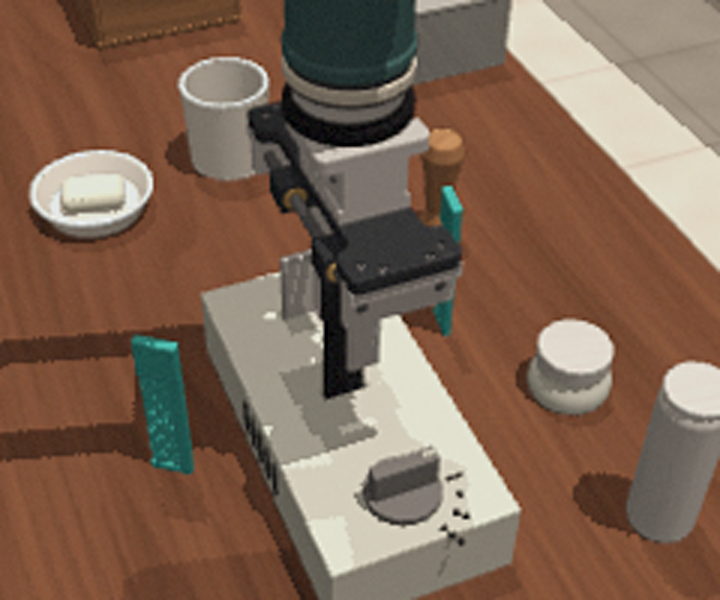

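The comb is centred between the fingers (column 316, finger edges 278 and 354). I'll close on it.

send_rows(moves="0.4 0 0 0 0;0.5 0 0 0 0;0.6 0 0 0 0;0.7 0 0 0 0;0.8 0 0 0 0;1 0 0 0 0;1 0 0 0 0;1 0 0 0 0;1 0 0 0 0;1 0 0 0 0")

```text
time: 7.23
tool_pos: [0.5777, -0.1041, 0.1298]
ee_rot: [-1.571, 0.0, 1.571]
wrist_force: [-1.0, 0.2, 1.8]
width: 0.0078
```

Run:
```python
from h import *
print(brief())
```

```text
{'time': np.float64(7.2333), 'tool_pos': array([ 0.5777, -0.1041,  0.1298]), 'ee_rot': array([-1.5714e+00,  2.0000e-04,  1.5712e+00]), 'wrist_force': array([-0.9844,  0.1936,  1.8293]), 'width': np.float64(0.0078), 'joint_positions': array([-0.2749,  0.2047,  1.4266, -0.    ,  1.5096, -1.8461])}
```

send_rows(moves="1 0 -0.003 0 0;1 0 -0.006 0 0;1 0 -0.01 0 0;1 0 -0.013 0 0;1 0 -0.016 0 0;1 0 -0.016 0 0;1 0 -0.016 0 0;1 0 -0.016 0 0;1 0 -0.018 0 0;1 0 -0.016 0 0")

```text
time: 8.07
tool_pos: [0.5775, -0.1041, 0.2617]
ee_rot: [-1.572, 0.001, 1.571]
wrist_force: [0.5, 0.3, -0.0]
width: 0.0076
```

Run:
```python
from h import *
print(brief())
p=imaging.snapshot("side"); save(p,"s4",(180,60,440,300),2.5)
t=imaging.snapshot("top"); save(t,"t4",(130,130,440,300),2.5)
for n,q in (("side",p),("top",t)):
  for k in ("tumbler","soap_dish","comb_foot"):
    print(n,k,[(d["centre"],round(d["conf"],2),onz(q,d["centre"],0)[:2]) for d in imaging.landmark_of(q,k)][:4])
```

```text
{'time': np.float64(8.0667), 'tool_pos': array([ 0.5775, -0.1041,  0.2617]), 'ee_rot': array([-1.5721e+00,  6.0000e-04,  1.5712e+00]), 'wrist_force': array([ 0.4935,  0.3409, -0.0255]), 'width': np.float64(0.0076), 'joint_positions': array([-2.7490e-01,  1.6510e-01,  1.2110e+00, -2.0000e-04,  1.7640e+00,
       -1.8461e+00])}
side tumbler [([276.1, 151.1], 0.71, array([0.60863952, 0.26269013]))]
side soap_dish [([228.0, 170.5], 0.76, array([0.46160743, 0.22828779])), ([413.9, 344.4], 0.47, array([ 0.65476308, -0.3812386 ]))]
side comb_foot [([313.9, 197.8], 0.86, array([0.63454872, 0.04259351])), ([256.5, 251.5], 0.81, array([ 0.45362341, -0.06771653])), ([349.0, 209.4], 0.65, array([ 0.69796181, -0.02759699])), ([413.3, 345.3], 0.57, array([ 0.65282698, -0.38226174]))]
top tumbler [([185.6, 193.8], 0.93, array([0.61545895, 0.25948309]))]
top soap_dish [([193.1, 251.1], 0.65, array([0.47885375, 0.23484856]))]
top comb_foot []
```

View pics/s4.png

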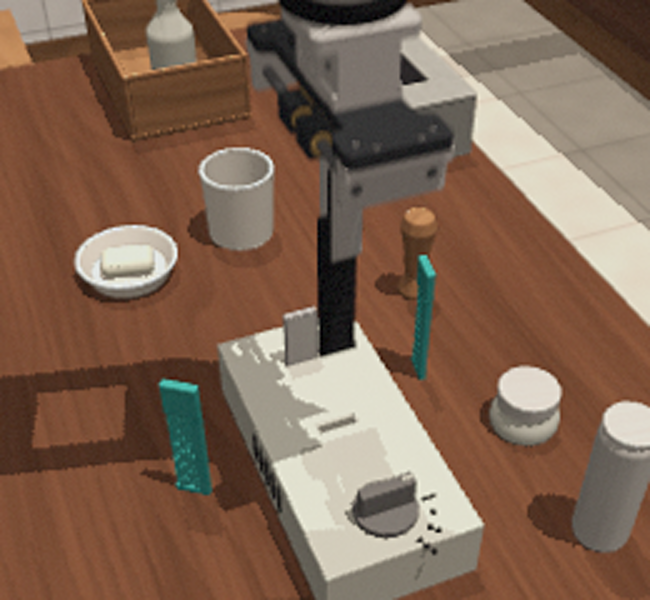

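View pics/t4.png

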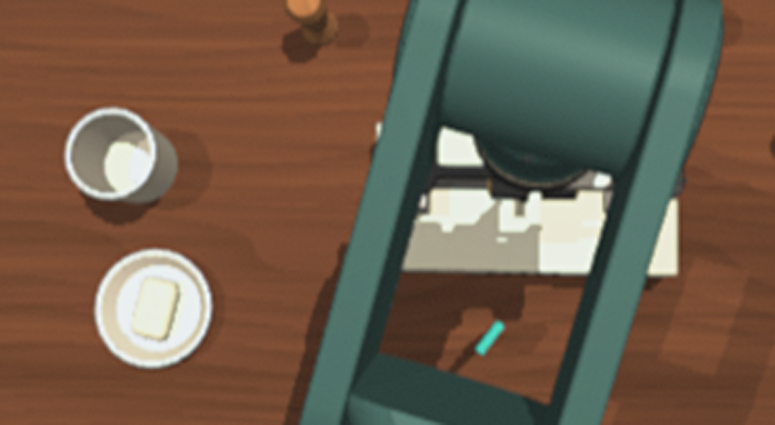

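Run:
```python
from h import *
c=np.load("cal.npz")
for n,uv in (("top",(174.6,191.4)),("side",(274.6,127.8))):
    p={k:c[n+k] for k in("mtx","R","t","image")}
    print(n,onz(p,uv,.085))
    im=cv2.resize(p["image"][:,:,::-1],None,fx=5,fy=5,interpolation=cv2.INTER_CUBIC)
    a=np.linspace(0,6.3,60); 
    C=[.613,.260]
    for r,z in((.04,.085),(.036,.085),(.036,0),(.032,.006)):
        q=proj(p,np.c_[C[0]+r*np.cos(a),C[1]+r*np.sin(a),0*a+z]); cv2.polylines(im,[((q+.5)*5).astype(int)],True,(0,0,255),1)
    x,y=[int(v*5) for v in uv]; cv2.imwrite(f"pics/tb_{n}.png",im[max(0,y-180):y+250,x-250:x+250])
a=cv2.imread("pics/tb_top.png");b=cv2.imread("pics/tb_side.png");h=min(len(a),len(b));cv2.imwrite("pics/tb.png",cv2.resize(np.hstack([a[:h],b[:h]]),None,fx=.8,fy=.8))
```

```text
top [0.60897796 0.25641493 0.085     ]
side [0.60658199 0.25246763 0.085     ]
```

View pics/tb.png

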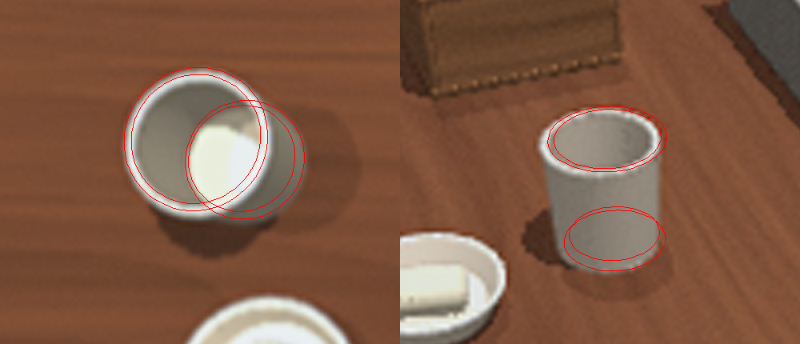

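Tumbler at about (0.608, 0.255). I'll carry the comb over it.

send_rows(moves="1 0.01 0 -0.001 0;1 0.018 0 -0.0015 0;1 0.018 0 -0.0015 0;1 0.018 0 -0.0015 0;1 0.018 0 -0.0015 0;1 0.018 0 -0.0015 0;1 0.018 0 -0.0015 0;1 0.018 0 -0.0015 0;1 0.018 0 -0.0015 0;1 0.018 0 -0.0015 0")

```text
time: 9.3
tool_pos: [0.5916, 0.0696, 0.2588]
ee_rot: [-1.57, -0.0, 1.572]
wrist_force: [-0.1, 0.3, -0.1]
width: 0.0079
```

send_rows(moves="1 0.02 0 -0.0015 0;1 0.02 0 -0.0015 0;1 0.02 0 -0.0015 0;1 0.02 0 -0.0015 0;1 0.02 0 -0.0015 0;1 0.02 0 -0.0015 0;1 0.02 0 -0.0015 0;1 0.02 0 -0.0015 0;1 0.018 0 -0.0015 0;1 0.009 0 -0.0015 0")

```text
time: 10.13
tool_pos: [0.6061, 0.2578, 0.2584]
ee_rot: [-1.569, -0.0, 1.574]
wrist_force: [-0.6, -0.6, -0.3]
width: 0.0077
```

Run:
```python
from h import *
print(brief())
p=imaging.snapshot("side"); save(p,"s5",(180,0,400,220),2.5)
t=imaging.snapshot("wrist"); save(t,"w5")
print(proj(t,[[.608,.255,.085]]))
```

```text
{'time': np.float64(10.1333), 'tool_pos': array([0.6061, 0.2578, 0.2584]), 'ee_rot': array([-1.5690e+00, -4.0000e-04,  1.5738e+00]), 'wrist_force': array([-0.5505, -0.6489, -0.3068]), 'width': np.float64(0.0077), 'joint_positions': array([ 3.1560e-01,  3.3350e-01,  1.0126e+00,  1.0000e-03,  1.7971e+00,
       -1.2580e+00])}
[[313.71987488 183.83342229]]
```

View pics/s5.png

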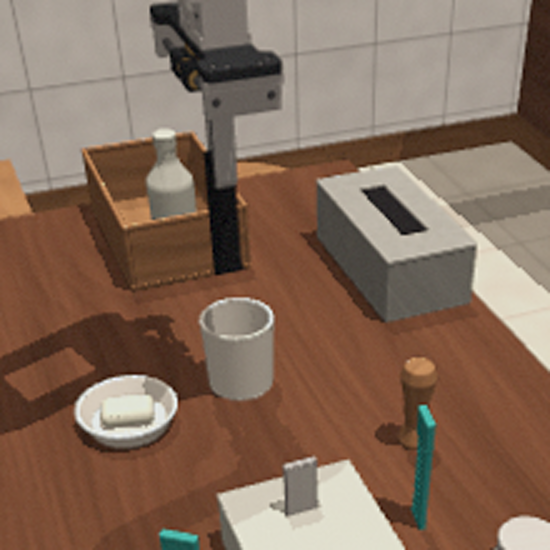

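View pics/w5.png

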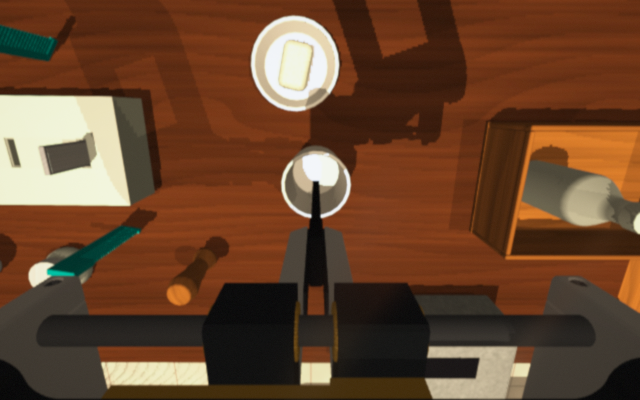

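Rim centre in the wrist view is (316,184), matching my estimate. I'll lower the comb.

send_rows(moves="1 0 0.012 0 0;1 0 0.012 0 0;1 0 0.012 0 0;1 0 0.012 0 0;1 0 0.012 0 0;1 0 0.012 0 0;1 0 0.012 0 0;1 0 0.012 0 0;1 0 0.01 0 0;1 0 0.006 0 0")

```text
time: 11.07
tool_pos: [0.6063, 0.2547, 0.1453]
ee_rot: [-1.569, 0.001, 1.571]
wrist_force: [-0.4, 0.3, 0.2]
width: 0.0078
```

send_rows(moves="1 0 0.006 0 0;1 0 0.006 0 0;1 0 0.006 0 0;1 0 0.003 0 0;1 0 0 0 0;1 0 0 0 0;1 0 0 0 0;1 0 0 0 0;1 0 0 0 0;1 0 0 0 0")

```text
time: 11.9
tool_pos: [0.6071, 0.255, 0.1268]
ee_rot: [-1.571, -0.0, 1.571]
wrist_force: [1.0, -0.4, -1.1]
width: 0.0078
```

Run:
```python
from h import *
print(brief())
p=imaging.snapshot("side"); save(p,"s6",(180,0,400,220),2.5)
t=imaging.snapshot("wrist"); save(t,"w6")
```

```text
{'time': np.float64(11.9), 'tool_pos': array([0.6071, 0.255 , 0.1268]), 'ee_rot': array([-1.5715e+00, -2.0000e-04,  1.5712e+00]), 'wrist_force': array([ 0.9909, -0.3697, -1.1341]), 'width': np.float64(0.0078), 'joint_positions': array([ 3.1160e-01,  3.6170e-01,  1.2360e+00, -1.0000e-04,  1.5433e+00,
       -1.2596e+00])}
```

View pics/s6.png

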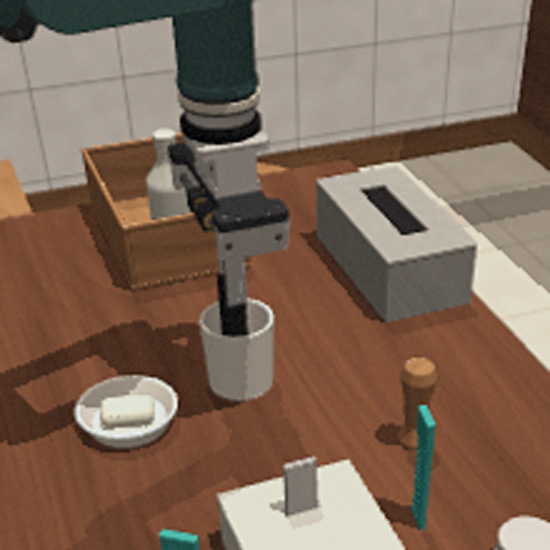

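View pics/w6.png

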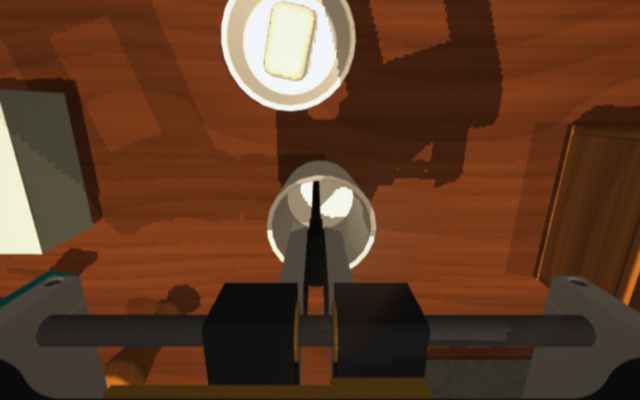

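send_rows(moves="1 0 0.002 0 0;1 0 0.002 0 0;1 0 0.001 0 0;1 0 0 0 0;1 0 0 0 0;0.75 0 0 0 0;0.6 0 0 0 0;0.4 0 0 0 0;0.2 0 0 0 0;0 0 0 0 0")

```text
time: 12.83
tool_pos: [0.6069, 0.2549, 0.1215]
ee_rot: [-1.571, 0.0, 1.571]
wrist_force: [0.3, -0.4, -0.2]
width: 0.0351
```

send_rows(moves="-0.2 0 0 0 0;-0.4 0 0 0 0;-0.4 0 0 0 0;-0.4 0 0 0 0;-0.4 0 0 0 0;-0.4 0 -0.01 0 0;-0.4 0 -0.015 0 0;-0.4 0 -0.015 0 0;-0.4 0 -0.015 0 0;-0.4 0 -0.015 0 0")

```text
time: 13.67
tool_pos: [0.607, 0.2549, 0.1931]
ee_rot: [-1.572, -0.0, 1.571]
wrist_force: [1.2, 0.0, 0.1]
width: 0.0659
```

Run:
```python
from h import *
print(brief())
p=imaging.snapshot("side"); save(p,"s7",(180,0,400,220),2.5)
t=imaging.snapshot("wrist"); save(t,"w7")
```

```text
{'time': np.float64(13.6667), 'tool_pos': array([0.607 , 0.2549, 0.1931]), 'ee_rot': array([-1.5717e+00, -2.0000e-04,  1.5712e+00]), 'wrist_force': array([1.1934, 0.0475, 0.1131]), 'width': np.float64(0.0659), 'joint_positions': array([ 3.1160e-01,  3.3690e-01,  1.1365e+00, -1.0000e-04,  1.6673e+00,
       -1.2596e+00])}
```

View pics/s7.png

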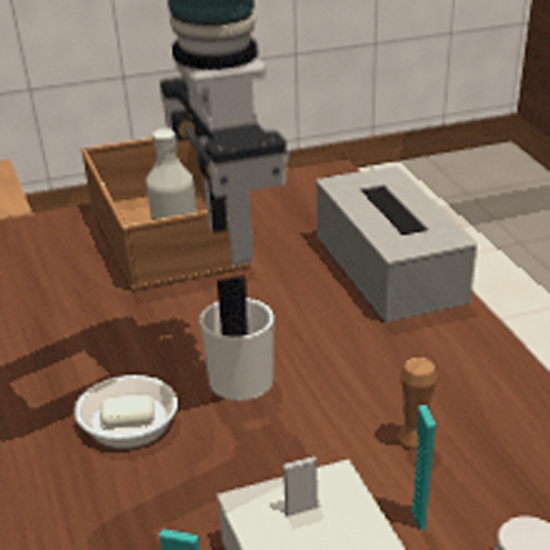

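View pics/w7.png

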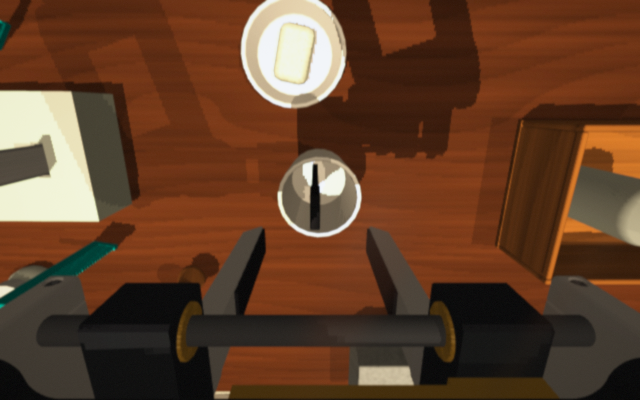

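The comb stands upright in the tumbler and the gripper is clear of it. On to the dial.

send_rows(moves="-0.4 0 -0.015 0 0;-0.4 -0.01 -0.015 0.001 0;-0.4 -0.02 0 0.0015 0;-0.4 -0.02 0 0.0015 0;-0.4 -0.02 0 0.0015 0;-0.4 -0.02 0 0.0015 0;-0.4 -0.02 0 0.0015 0;-0.4 -0.02 0 0.0015 0;-0.4 -0.02 0 0.0015 0;-0.4 -0.02 0 0.0015 0")

```text
time: 14.6
tool_pos: [0.5935, 0.0839, 0.2207]
ee_rot: [-1.57, 0.0, 1.571]
wrist_force: [-0.7, 0.4, 0.3]
width: 0.0658
```

send_rows(moves="-0.4 -0.02 0 0.0015 0;-0.4 -0.02 0 0.0015 0;-0.4 -0.02 0 0.0015 0;-0.4 -0.02 0 0.0015 0;-0.4 -0.02 0 0.0015 0;-0.4 -0.02 0 0.0015 0;-0.4 -0.02 0 0.0015 0;-0.4 -0.02 0 0.0015 0;-0.4 -0.02 0 0.0015 0;-0.4 -0.02 0 0.0015 0")

```text
time: 15.43
tool_pos: [0.5786, -0.116, 0.2207]
ee_rot: [-1.57, -0.0, 1.571]
wrist_force: [-0.1, -0.4, -0.0]
width: 0.066
```

send_rows(moves="-0.4 -0.02 0 0.001 0;-0.4 -0.02 0 0 0;-0.4 -0.02 0 0 0;-0.4 -0.02 0 0 0;-0.4 -0.0085 0 0 0;-0.4 0 0 0 0;-0.4 0 0.02 0 0;-0.4 0 0.02 0 0;-0.4 0 0 0 0;-0.4 0 0 0 0")

```text
time: 16.27
tool_pos: [0.5773, -0.2021, 0.18]
ee_rot: [-1.568, -0.002, 1.572]
wrist_force: [-0.7, 0.5, 0.9]
width: 0.0657
```

Run:
```python
from h import *
print(brief())
p=imaging.snapshot("wrist"); save(p,"w8")
im=cv2.resize(p["image"][:,:,::-1],None,fx=4,fy=4,interpolation=cv2.INTER_CUBIC)
o=robot.get_obs()["tool_pos"]
for a in (-.023,.023):
  for b in (-.006,.006):
    u=(proj(p,[o[0]+a,o[1]+b,.094])[0]+.5)*4; cv2.circle(im,tuple(u.astype(int)),3,(0,0,255),1)
cv2.imwrite("pics/w8z.png",im[500:1000,950:1650])
```

```text
{'time': np.float64(16.2667), 'tool_pos': array([ 0.5773, -0.2021,  0.18  ]), 'ee_rot': array([-1.5675, -0.0019,  1.5723]), 'wrist_force': array([-0.719 ,  0.484 ,  0.8621]), 'width': np.float64(0.0657), 'joint_positions': array([-4.2960e-01,  2.3910e-01,  1.2848e+00,  4.0000e-04,  1.6214e+00,
       -2.0019e+00])}
```

View pics/w8.png

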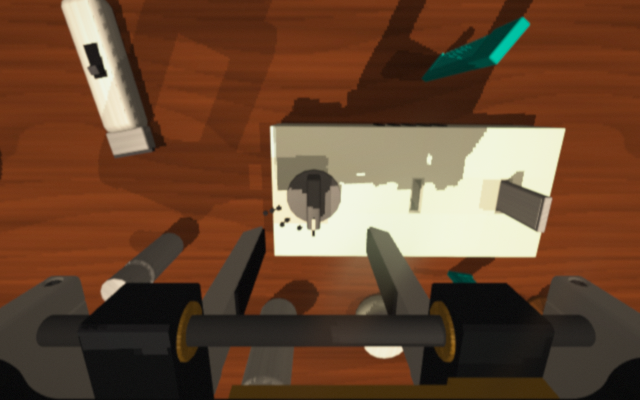

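View pics/w8z.png

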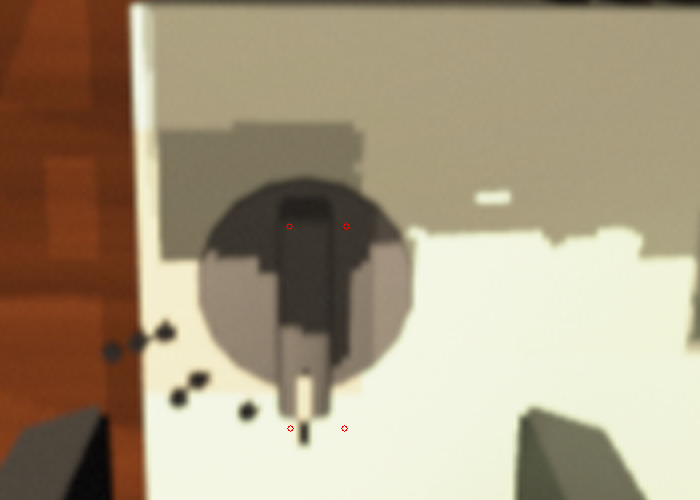

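send_rows(moves="-0.4 -0.0015 0.01 0 0;-0.4 0 0.01 0 0;-0.4 0 0.01 0 0;-0.4 0 0.01 0 0;-0.4 0 0.01 0 0;-0.4 0 0 0 0;-0.4 0 0 0 0;-0.4 0 0 0 0;-0.4 0 0 0 0;-0.4 0 0 0 0")

```text
time: 17.15
tool_pos: [0.5785, -0.2053, 0.1324]
ee_rot: [-1.572, 0.001, 1.571]
wrist_force: [-0.8, 1.1, 0.8]
width: 0.0656
```

Run:
```python
from h import *
print(brief())
p=imaging.snapshot("wrist"); save(p,"w9")
im=cv2.resize(p["image"][:,:,::-1],None,fx=4,fy=4,interpolation=cv2.INTER_CUBIC)
o=robot.get_obs()["tool_pos"]
for a in (-.023,.023):
  for b in (-.006,.006):
    u=(proj(p,[o[0]+a,o[1]+b,.094])[0]+.5)*4; cv2.circle(im,tuple(u.astype(int)),3,(0,0,255),1)
cv2.imwrite("pics/w9z.png",im[500:1000,950:1650])
```

```text
{'time': np.float64(17.15), 'tool_pos': array([ 0.5785, -0.2053,  0.1324]), 'ee_rot': array([-1.5723e+00,  8.0000e-04,  1.5711e+00]), 'wrist_force': array([-0.7639,  1.0737,  0.8465]), 'width': np.float64(0.0656), 'joint_positions': array([-4.3330e-01,  2.6080e-01,  1.3536e+00, -1.0000e-04,  1.5255e+00,
       -2.0044e+00])}
```

View pics/w9z.png

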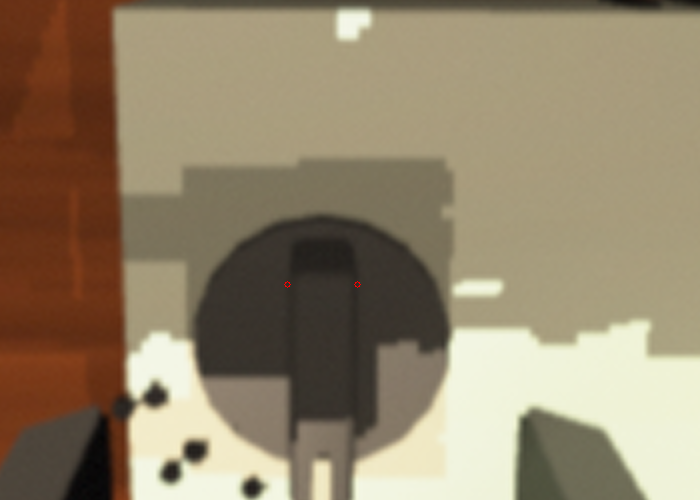

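send_rows(moves="-0.4 0 0.008 0.002 0;-0.4 0 0.008 0 0;-0.4 0 0.008 0 0;-0.4 0 0.008 0 0;-0.4 0 0.006 0 0;-0.4 0 0.003 0 0;-0.1 0 0 0 0;0.2 0 0 0 0;0.4 0 0 0 0;0.5 0 0 0 0")

```text
time: 18.03
tool_pos: [0.5765, -0.2053, 0.0912]
ee_rot: [-1.572, 0.001, 1.571]
wrist_force: [0.7, 0.1, -0.2]
width: 0.0429
```

Run:
```python
from h import *
print(brief())
p=imaging.snapshot("wrist"); save(p,"w10")
p=imaging.snapshot("side"); save(p,"s10",(240,150,440,310),3.5)
```

```text
{'time': np.float64(18.0333), 'tool_pos': array([ 0.5765, -0.2053,  0.0912]), 'ee_rot': array([-1.5720e+00,  6.0000e-04,  1.5712e+00]), 'wrist_force': array([ 0.6766,  0.1265, -0.231 ]), 'width': np.float64(0.0429), 'joint_positions': array([-4.3470e-01,  2.8240e-01,  1.4108e+00, -1.0000e-04,  1.4470e+00,
       -2.0059e+00])}
```

View pics/w10.png

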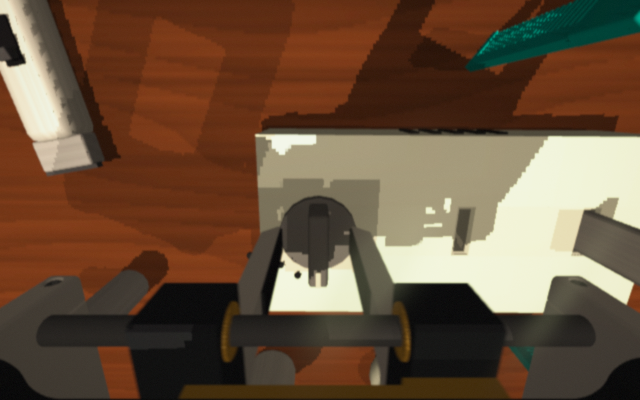

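View pics/s10.png

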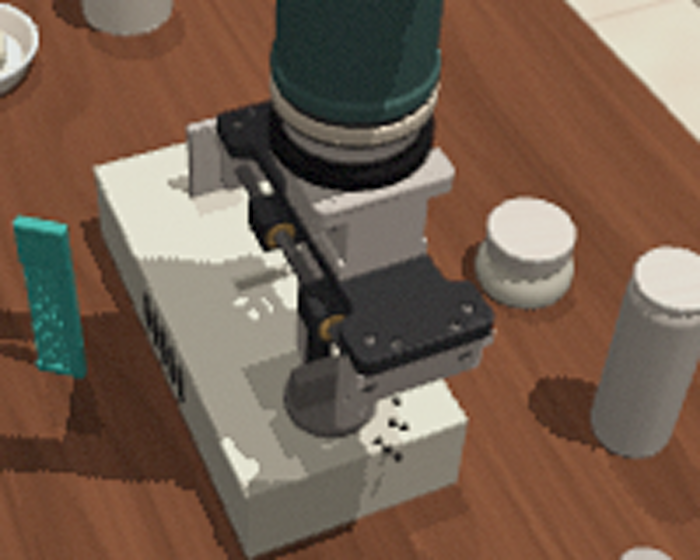

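send_rows(moves="0.6 0 0.001 0 0;0.7 0 0 0 0;0.8 0 0 0 0;1 0 0 0 0;1 0 0 0 0;1 0 0 0 0;1 0 0 0 0;1 0 0 0 0;1 0 0 0 0;1 0 0 0 0")

```text
time: 18.97
tool_pos: [0.5761, -0.2039, 0.0894]
ee_rot: [-1.571, -0.002, 1.572]
wrist_force: [-0.5, 5.1, 1.8]
width: 0.0117
```

send_rows(moves="1 0 0 0 2;1 0 0 0 3;1 0 0 0 3;1 0 0 0 3;1 0 0 0 3;1 0 0 0 3;1 0 0 0 3;1 0 0 0 0;1 0 0 0 0;1 0 0 0 0")

```text
time: 19.8
tool_pos: [0.576, -0.2042, 0.0895]
ee_rot: [-1.57, -0.001, 1.224]
wrist_force: [-0.5, 5.7, 1.9]
width: 0.0117
```

Run:
```python
from h import *
o=robot.get_obs();print(brief(),o["wrist_torque"])
p=imaging.snapshot("wrist"); save(p,"w11")
```

```text
{'time': np.float64(19.8), 'tool_pos': array([ 0.576 , -0.2042,  0.0895]), 'ee_rot': array([-1.5700e+00, -1.2000e-03,  1.2242e+00]), 'wrist_force': array([-0.4628,  5.6965,  1.9241]), 'width': np.float64(0.0117), 'joint_positions': array([-4.3410e-01,  2.8340e-01,  1.4131e+00,  1.2000e-03,  1.4459e+00,
       -1.6584e+00])} [ 0.99259041 -0.05537975 -0.03789888]
```

View pics/w11.png

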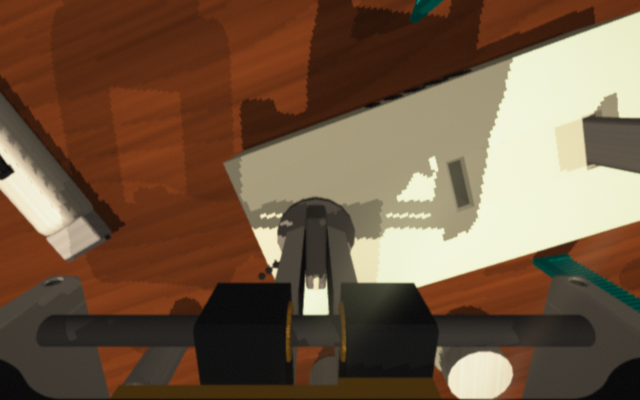

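send_rows(moves="1 0.001 0 0 3;1 0 0 0 3;1 0 0 0 3;1 0 0 0 3;1 0 0 0 3;1 0 0 0 3;1 0 0 0 3;1 0 0 0 3;1 0 0 0 3;1 0 0 0 3")

```text
time: 20.68
tool_pos: [0.5758, -0.2045, 0.0895]
ee_rot: [-1.571, 0.002, 0.698]
wrist_force: [-2.3, 2.5, 1.8]
width: 0.0116
```

send_rows(moves="1 0 0 0 3;1 0 0 0 3;1 0 0 0 3;1 0 0 0 3;1 0 0 0 3;1 0 0 0 3;1 0 0 0 2;1 0 0 0 0;1 0 0 0 0;1 0 0 0 0")

```text
time: 21.52
tool_pos: [0.5756, -0.2047, 0.0895]
ee_rot: [-1.571, 0.002, 0.351]
wrist_force: [-5.0, 1.5, 2.8]
width: 0.0118
```

Run:
```python
from h import *
o=robot.get_obs();print(brief(),o["wrist_torque"],1.5712-o["ee_rot"][2])
p=imaging.snapshot("wrist"); save(p,"w12",(200,150,440,330),3.3)
p=imaging.snapshot("side"); save(p,"s12",(180,50,440,310),2.3)
```

```text
{'time': np.float64(21.5167), 'tool_pos': array([ 0.5756, -0.2047,  0.0895]), 'ee_rot': array([-1.5711,  0.0021,  0.3507]), 'wrist_force': array([-4.9546,  1.5278,  2.8112]), 'width': np.float64(0.0118), 'joint_positions': array([-0.4335,  0.2834,  1.4132, -0.0017,  1.4463, -0.784 ])} [0.28914751 0.68911886 0.16534169] 1.2204756620806727
```

View pics/w12.png

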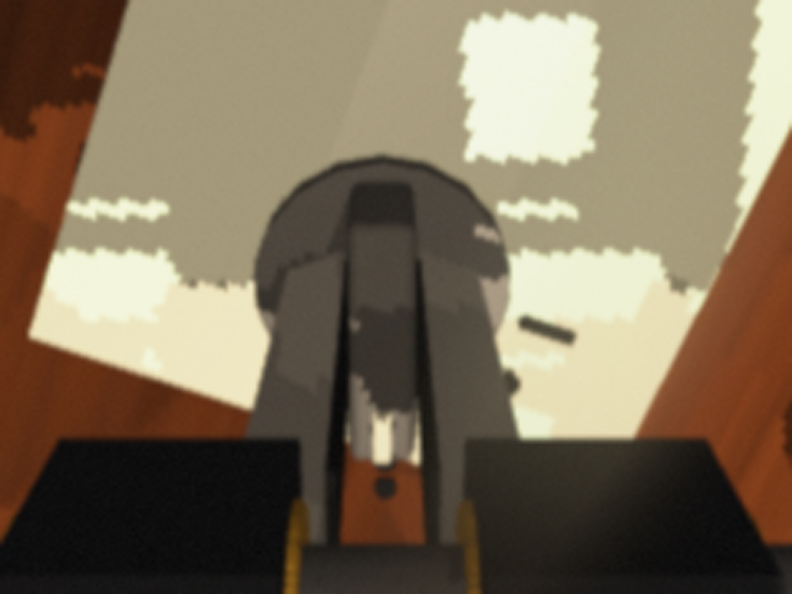

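View pics/s12.png

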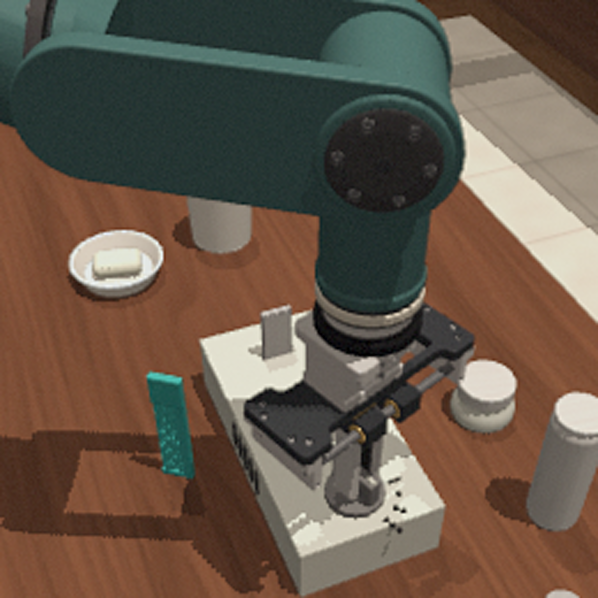

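send_rows(moves="1 0 0 0 1;1 0 0 0 1;1 0 0 0 0;1 0 0 0 0;1 0 0 0 0;1 0 0 0 0;1 0 0 0 0;1 0 0 0 0;1 0 0 0 0;1 0 0 0 0")

```text
time: 22.45
tool_pos: [0.5756, -0.2047, 0.0895]
ee_rot: [-1.571, 0.002, 0.315]
wrist_force: [-5.4, 1.3, 2.7]
width: 0.0116
```

Run:
```python
from h import *
o=robot.get_obs();print(brief(),o["wrist_torque"],1.5712-o["ee_rot"][2])
p=imaging.snapshot("wrist")
im=cv2.resize(p["image"][:,:,::-1],None,fx=4,fy=4,interpolation=cv2.INTER_CUBIC)
# model bar at dial angle 1.2 (red) /1.3 (green) about TCP
x,y,_=o["tool_pos"]
for ang,c in((1.2,(0,0,255)),(1.25,(255,0,0)),(1.1,(0,255,0))):
    th=-ang-.004; C=np.array([np.cos(th),np.sin(th)]);N=np.array([-C[1],C[0]])
    for b in(-.006,.006):
        q=[np.r_[np.array([x,y])+a*C+b*N,.094] for a in(-.023,.023)]
        u=((proj(p,np.array(q))+.5)*4).astype(int); cv2.line(im,tuple(map(int,u[0])),tuple(map(int,u[1])),c,1)
cv2.imwrite("pics/w13.png",im[700:1240,920:1640])
t=imaging.snapshot("top"); save(t,"t13",(130,110,450,300),2.4)
```

```text
{'time': np.float64(22.45), 'tool_pos': array([ 0.5756, -0.2047,  0.0895]), 'ee_rot': array([-1.5712,  0.0021,  0.3148]), 'wrist_force': array([-5.3612,  1.3219,  2.7064]), 'width': np.float64(0.0116), 'joint_positions': array([-0.4336,  0.2834,  1.4131, -0.0017,  1.4464, -0.7481])} [0.2072298  0.90045645 0.10266797] 1.2564217183644042
```

View pics/w13.png

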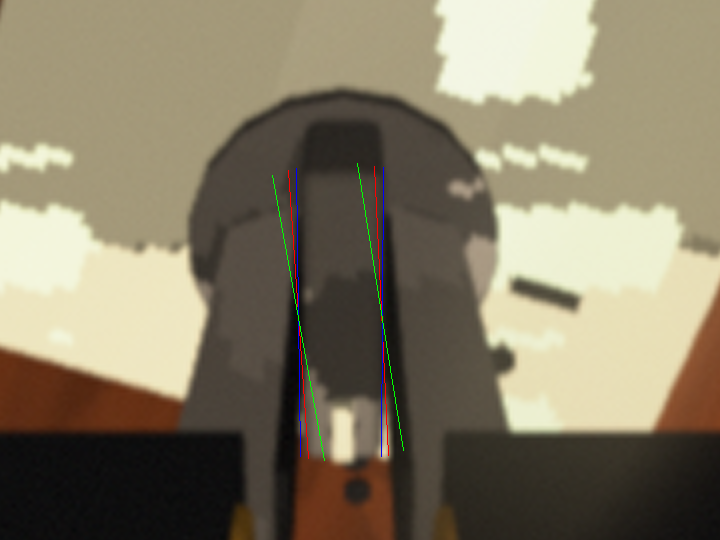

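View pics/t13.png

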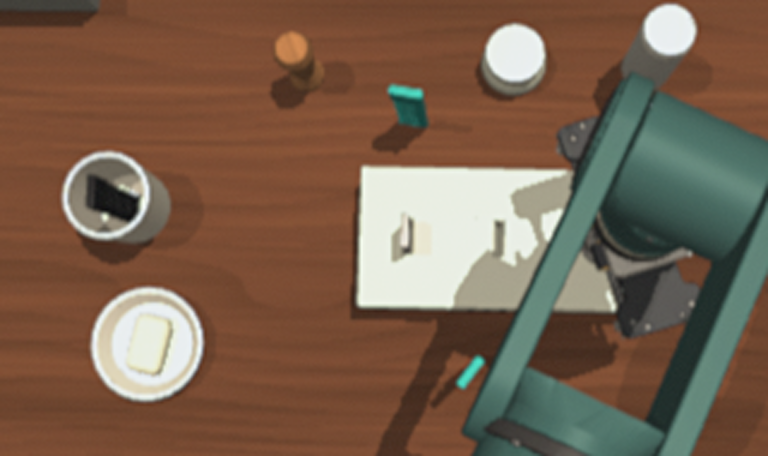

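The bar matches a dial angle of about 1.25 rad. The comb leans handle-up inside the upright tumbler, the mirror is still in its slot, and the comb's slot is empty. I'll hand in.

Run:
```python
from h import *
print(order.close_job()); print(brief())
```

```text
the job is handed in; nothing more can be done
None
the job is handed in; nothing more can be done
```

The job is handed in at about 22.6 s of the 56 s. The gripper was still holding the dial at the third click.

- **Comb:** I pulled it straight up out of the middle slot and lowered it handle-up into the tumbler. I let go with its foot about 1–2 mm above the tumbler's bottom, judging by the TCP height. The last top picture shows it leaning inside the upright tumbler.
- **Dial:** I gripped it and turned it clockwise. At the end the tool had turned 1.256 rad, and the bar in the wrist picture lined up with about 1.25 rad, between the third click at 1.2 and the stop at 1.3.
- **Everything else:** The mirror was still in its slot and the comb's slot was empty. The tumbler, soap dish, both turquoise look-alikes and the other items in view looked undisturbed. The last top picture did not show the trimmer or atomizer.
- **Forces:** The wrist force readings stayed at about 6 N or less.
- **Disagreements:** The camera estimates differed by 2–3 mm (stand fit against wrist view), so I went by the wrist view for the grasps. After closing, the dial pulled the tool about 1.5 mm sideways, and I eased that with a 1 mm shift.

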